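Set the sole press's thumbwheel timer and fit it

TASK

Lift the thumbwheel timer out of the charging rack and stand it in the shallow setting tray, whose rim holds it still. There, gently roll its thumbwheel until the side with five dots is uppermost, and let go; then take the timer again, now across its narrow width so that the fingers clear the cheeks of the bay, lower it fully home in the bay of the sole press with the five still showing, and let go. Leave the battery pack, the shoe last, the tin and the hammer where they are.

Things in the scene. Friction and masses are not known exactly. Their poses are not given: they have to be found in the camera images.
- timer: Loose grey plastic timer: upright block 60 (its x) x 50 (y) x 80 (z) mm, black band near the foot, 0.5 to 0.85 kg. Origin: centre of its underside, z up. A black thumbwheel (radius 28 mm, 20 mm wide, axle along the timer's y) stands 20 mm out of the middle of its top, highest point 100 mm above the underside. Only the wheel tells it from the battery pack.
- carriage: Sprung mounting in the timer that carries the thumbwheel. Origin: on the wheel's axle, 72 mm above the timer's underside. Pressed from above, the wheel starts to give at about 2 N and yields 1 mm more for each 0.7 N, 6 mm at most; then it is hard. More than 30 N on the wheel breaks it.
- wheel (a joint): Wheel angle, rad. Ten sides 0.628 rad (17.6 mm of rim) apart bear 0 to 9 white dots, grey ridges between; n dots are uppermost at n x 0.628 (five: 3.142). Grows as the wheel's top is pushed to the timer's +x. Starts at 1, 2 or 3; stops at 0 and 9. Let go, it clicks to the nearest side. A click takes up to 1 N at the rim: draw a fingertip over its top, pressing 4 to 6 N, or it slips.
- rack: Fixed charging rack, origin under its centre: dark base 90 x 142 x 10 mm; three upright partitions (70 mm along its x, 6 mm thick, tops at 86 mm) at its y = -62, 0, 62 mm make two slots 56 mm wide, at y = -31 and 31, open at +x and -x. Timer in one slot, pack in the other, on the 10 mm base, their x along the rack's x: they can be grasped there only across the 60 mm between their x faces.
- tray_floor (a point): Centre of the floor of the fixed wooden setting tray, 8 mm above the bench: a pocket 66 (x) x 56 (y) mm for the timer's foot, its rim 14 mm wide and 16 mm higher than that floor. The timer's x goes along the tray's x, either way round. Its orientation is the tray's.
- bay_floor (a point): Centre of the floor of the timer bay of the fixed green sole press, 10 mm above the bench. Steel cheeks 76 mm high, 56 mm long (y), 10 thick, inner faces at x = -33 and 33 mm; lips 10 mm high, inner faces at y = -28.5 and 28.5. The timer goes in from above, x along the bay's x, either way round; fingers fit at +y and -y. The press's body, up to 132 mm high, starts 94 mm off at -y.
- pack: Loose battery pack in the other rack slot: same 60 x 50 x 80 mm grey block, flat top, no wheel. Bystander. Origin: centre of its underside.
- last: Wooden shoe last, 150 x 56 x 75 mm, lying on the bench. Bystander. Origin: centre of its underside.
- tin: Round metal tin, 70 mm across, 60 mm high. Bystander. Origin: centre of its underside.
- hammer: Hammer, 260 mm long, 26 mm thick, lying on the bench, its 85 mm wide head at +x. Bystander. Origin: under the middle of its length.

How it is judged:
On the way, in this order (a step that is already met when the one before it is completed fails the run):
1. the timer stands in the setting tray, let go (x of timer in the frame of tray_floor between -0.007 and 0.007 m and y of timer in the frame of tray_floor between -0.007 and 0.007 m and z of timer in the frame of tray_floor below 0.005 m and angle between timer's own z axis and vertical below 0.06 rad and contact force between the fingers and timer below 0.1 N), for 0.2 s.
2. the thumbwheel shows five while the timer stands in the tray, let go (all of step 1 and value of joint wheel between 2.92 and 3.36 rad and linear speed of timer below 0.02 m/s and velocity of joint wheel between -0.2 and 0.2 rad/s), for 0.2 s.
At the end, for the whole second after the job is handed in: The timer stands upright on the floor of the press's bay (within 7 mm of its centre each way, its underside within 5 mm of the floor, tilt under 0.06 rad), five dots uppermost (wheel within 0.22 rad of 3.142), at rest and let go (x of timer in the frame of bay_floor between -0.007 and 0.007 m and y of timer in the frame of bay_floor between -0.007 and 0.007 m and z of timer in the frame of bay_floor below 0.005 m and angle between timer's own z axis and vertical below 0.06 rad and contact force between the fingers and timer below 0.1 N and value of joint wheel between 2.92 and 3.36 rad and linear speed of timer below 0.02 m/s and velocity of joint wheel between -0.2 and 0.2 rad/s); the robot touches nothing.
It fails at once if the thumbwheel is pressed with more than 30 N (contact force between anything else and carriage above 30 N).
It fails at once if a bystander is moved more than 20 mm (distance of any of pack, last, tin, hammer from where it was at the start of the episode above 0.02 m).
It also fails if it takes over 72 s, if anything falls off the work surface, if the arm or the gripper's body presses on something with over 40 N, if the wrist force passes 120 N, or if a joint passes its speed limit or range.

ROBOT

A 6-joint arm with a two-finger parallel gripper is mounted at the origin on the work surface. World frame = base frame: x ahead of the robot, y to its left, z up, the work surface at z = 0. Lengths are in m, angles in rad, forces in N, time in s.
With the tool pointing down it reaches from about 0.4 to 0.825 m from the base axis. Payload 7 kg.
Tool frame: the origin (TCP) lies at the very end of the fingers, on their centre line; the grasp point (between the pads) lies 19 mm behind it; z points along the fingers, x is the direction in which the jaws open and shut, and the axes are right-handed (so a half turn about z gives the same grasp; the last joint's range is limited). The gripper opens to 88 mm and grips with 3 to 60 N. Pads are 19 mm wide; open, the fingers measure 130 mm over their backs; the gripper's body (78 mm by 193 mm) begins 47 mm behind the grasp point.
Start: joints at [1.614, 0.359, 0.012, 0, -1.224, -0.288], TCP at [0.164, 0.655, 0.227] pointing down, gripper open.
Joint ranges: [-3.07, 3.07], [-1.43, 2.12], [-1.02, 1.25], [-3.03, 1.67], [-3.05, -0], [-3.03, 3.03]. Speed limits (rad/s): [2.39, 2.39, 3.01, 3.14, 3.14, 3.14].

INTERFACE

Orientations are given as [roll, pitch, yaw] about the fixed x, y, z axes, in that order (R = Rz(yaw) Ry(pitch) Rx(roll)).
In Python, from station import telemetry, grab_frame, arm, regions_of, pinpoint gives the robot as it stands. The module is installed in compiled form; this text tells all that it offers.
- The arm moves only by the shell command python3 -m inch 'ROWS' [FORCE]. ROWS is text: rows parted by semicolons, each of 7 numbers parted by spaces: the opening, from 0 (shut) to 1 (fully open), then the shift along the world's x, y, z in cm, then the turn, a rotation vector about the world's x, y, z in degrees. A call has 1 to 12 rows; each row is the pose to reach, as a shift and turn from the pose measured when the call began; what a row does not reach only later rows make up. A row lasts 1/8 s, in which the tool goes at most 62.5 mm and 10.7 degrees, less where a joint would pass 70% of its speed; a pose out of reach is approached as far as the arm can. A call with a gripper value outside its range is refused whole. The fingers move at their own pace and stop on an object; FORCE is the grip in N (left out, the last holds). Time passes only in rows, so rows that repeat a pose let the fingers close. It gives the time, the measured TCP pose, the force and the opening at its end, in the units of the state.
- telemetry.get_state(): the state, without advancing time (a new reading comes with each control period).
- grab_frame(name): name is "scene" or "top" or "wrist"; returns a dict with "pixels" (420x560x3 uint8, red, green, blue), "fx", "fy", "cx", "cy" (pixels), "R" (3x3) and "t" (3): a world point X has camera coordinates R X + t. Camera axes: x right, y down, z forward; pixel columns grow to the right and rows downward; lengths in m; the calibration is good to about 2 mm. A picture is of the moment at which its call begins. There is no depth.
- arm.job_done(): hands the job in, once; it reports no verdict.
Trained networks look in the newest picture that a camera, given by its name, has taken for a name from the list of things; names that differ only in an ending like _2 or _b are one class to them, and where a whole thing is asked for, a point or a joint stands for the part that bears it (a point fixed in the world has none). Each returns a list of dicts, best first, with "p" (0 to 1); they miss things now and then, are a little off and sometimes report something else, mostly with a low value. They report only what shows in the picture. A call takes as long as a camera call.
- regions_of(camera, name): "pixels" (420x560 bool, what is visible of it) and "bbox" ([left, top, right, bottom] in pixels, round what is visible of it).
- pinpoint(camera, name): "location" ([column, row] in pixels: a listed point, or the origin of a listed thing).
The state is a dict: "t": time; "q": joint angles; "qd": joint speeds; "joint_efforts": joint torques, N m; "eef_pos": TCP position; "ee_rot": TCP orientation; "force": force on the tool from outside, world axes, zero at the start; "moment": the same for the moment, N m; "width": finger opening in m.
Only numpy, scipy, OpenCV 4.12 (cv2) and the standard library are available. Lean on these libraries where they do the work, as an engineer would, in place of code of your own. Each camera call takes 0.05 s, during which the arm holds its last target. There are 200 camera calls.

## Working session

There is one attempt and no reset: what is moved stays moved. The work goes in short steps, Python scripts to look and compute and a shell command to move; the robot and the scene stay as the last step left them, time stands still between calls to the robot, and variables do not carry over. Pictures are saved under pics/ and viewed, about 8 in all and at most 12, crops included, and the job is handed in when it is done.

```bash
mkdir -p pics
cat > h.py <<'E'
import numpy as np, cv2
from station import telemetry, grab_frame, arm, regions_of, pinpoint
def ray(f,uv):
    d=np.array([(uv[0]-f["cx"])/f["fx"],(uv[1]-f["cy"])/f["fy"],1.]); R=np.array(f["R"]);t=np.array(f["t"])
    return -R.T@t, R.T@d
def onz(f,uv,z):
    o,d=ray(f,uv); return o+d*(z-o[2])/d[2]
def proj(f,X):
    c=np.array(f["R"])@np.array(X)+np.array(f["t"]); return np.array([f["fx"]*c[0]/c[2]+f["cx"],f["fy"]*c[1]/c[2]+f["cy"]])
def save(f,n,crop=None,s=1):
    im=f["pixels"][:,:,::-1]
    if crop: im=im[crop[1]:crop[3],crop[0]:crop[2]]
    cv2.imwrite("pics/"+n,cv2.resize(im,None,fx=s,fy=s,interpolation=cv2.INTER_CUBIC))
E
python3 - <<'E'
from h import *
np.set_printoptions(precision=4,suppress=True)
Z=dict(timer=.01,carriage=.082,wheel=.082,rack=0,tray_floor=.008,bay_floor=.01,pack=.01,last=0,tin=0,hammer=0)
ims=[]
for c in("scene","top"):
    f=grab_frame(c); ims.append(f["pixels"]); print(c,ray(f,(280,210))[0],f["fx"])
    for n,z in Z.items():
        for r in pinpoint(c,n)[:2]:print(n,round(r["p"],2),np.round(r["location"],1),onz(f,r["location"],z))
im=np.vstack(ims)[:,:,::-1]
cv2.imwrite("pics/a.png",ims[0][:,:,::-1]);cv2.imwrite("pics/b.png",ims[1][:,:,::-1])
print(telemetry.get_state())
E
```

```text
scene [1.2946 0.5092 0.8184] 491.3559024572096
timer 0.9 [379.9 244.5] [0.5047 0.2513 0.01  ]
carriage 0.77 [391.1 221.5] [0.4961 0.2616 0.082 ]Traceback (most recent call last):
  File "<stdin>", line 8, in <module>
ValueError: it knows: bay_floor, carriage, hammer, last, pack, rack, timer, tin, tray_floor
```

Run:
```python
from h import *
np.set_printoptions(precision=4,suppress=True)
Z=dict(timer=.01,carriage=.082,rack=0,tray_floor=.008,bay_floor=.01,pack=.01,last=0,tin=0,hammer=0)
for c in("scene","top"):
    f=grab_frame(c); save(f,c+"0.png",s=1.4); print(c,ray(f,(280,210))[0],f["fx"])
    for n,z in Z.items():
        for r in pinpoint(c,n)[:2]:print(n,round(r["p"],2),np.round(r["location"],1),onz(f,r["location"],z))
print(telemetry.get_state())
```

```text
scene [1.2946 0.5092 0.8184] 491.3559024572096
timer 0.96 [381.  246.2] [0.508  0.2558 0.01  ]
carriage 0.69 [389.6 220.3] [0.4946 0.2572 0.082 ]
tray_floor 0.64 [287.4 201.1] [ 0.5073 -0.0068  0.008 ]
bay_floor 0.91 [213.8 178. ] [ 0.5514 -0.2145  0.01  ]
pack 0.65 [405.1 256.7] [0.5046 0.3142 0.01  ]
last 0.88 [266.8 279.1] [0.7372 0.1007 0.    ]
last 0.31 [347.9 322.2] [0.7286 0.2963 0.    ]
tin 0.74 [346.9 322.5] [0.7304 0.295  0.    ]
hammer 0.72 [167.4 249. ] [ 0.8029 -0.133   0.    ]
top [0.5196 0.0227 1.0206] 491.3229787590623
timer 0.68 [174.6 271.2] [0.5015 0.2548 0.01  ]
carriage 0.73 [164.9 267. ] [0.5106 0.2571 0.082 ]
carriage 0.31 [302.2 271. ] [ 0.5048 -0.0048  0.082 ]
rack 0.66 [161.  266.8] [0.5101 0.2857 0.    ]
tray_floor 0.56 [301.3 269.4] [ 0.5069 -0.0051  0.008 ]
bay_floor 0.68 [401.9 245.1] [ 0.5576 -0.2101  0.01  ]
bay_floor 0.63 [251.9 159.5] [0.7348 0.0986 0.01  ]
pack 0.67 [146.6 261.3] [0.5213 0.3134 0.01  ]
last 0.88 [250.4 158.6] [0.7389 0.1025 0.    ]
tin 0.73 [159.9 164.6] [0.7257 0.2948 0.    ]
tin 0.39 [166.2 268.2] [0.5073 0.2748 0.    ]
hammer 0.8 [363.8 132.6] [ 0.7952 -0.1371  0.    ]
{'t': 1.15, 'q': array([ 1.6141,  0.3586,  0.0119,  0.    , -1.2241, -0.2881]), 'qd': array([-0.0003, -0.0011, -0.0015, -0.0011, -0.0001, -0.0002]), 'joint_efforts': array([  0.002 , -58.2398,  29.3308,   7.0025,   0.0125,  -0.    ]), 'eef_pos': array([0.1636, 0.6548, 0.2265]), 'ee_rot': array([-3.1416, -0.    , -1.8156]), 'force': array([-1.0699, -0.1213,  1.1199]), 'moment': array([-0.0081, -0.0388, -0.0325]), 'width': 0.08778889216120467}
```

View pics/scene0.png

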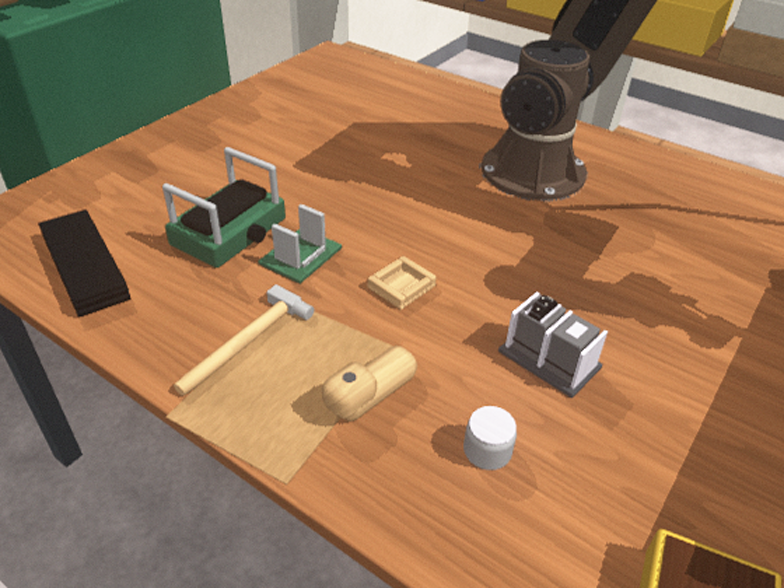

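View pics/top0.png

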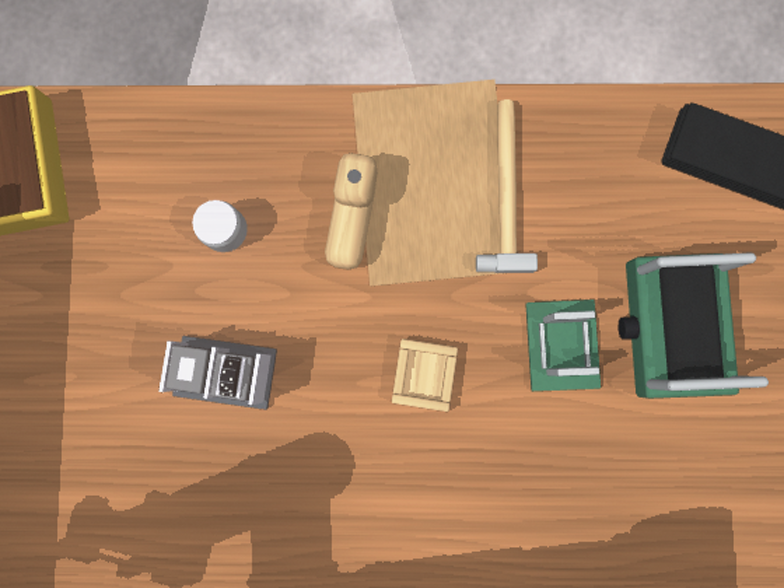

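The timer (white dots on its wheel) is in the rack slot on the robot's −y side, at about (508,318) in the scene view. The pack is beside it at +y, the tray in the middle and the press bay at (300,245). I'll move the wrist camera over the rack.

```bash
python3 -m inch '1 17 -19 10 0 0 -42;1 34 -38 15 0 0 -83;1 34 -38 15 0 0 -83;1 34 -38 15 0 0 -83;1 34 -38 15 0 0 -83;1 34 -38 15 0 0 -83;1 34 -38 15 0 0 -83;1 34 -38 15 0 0 -83;1 34 -38 15 0 0 -83;1 34 -38 15 0 0 -83;1 34 -38 15 0 0 -83;1 34 -38 15 0 0 -83'
python3 - <<'E'
from h import *
np.set_printoptions(precision=4,suppress=True)
f=grab_frame("wrist"); save(f,"w1.png",s=1.4); s=telemetry.get_state()
print(s["t"],s["eef_pos"],s["ee_rot"],s["q"],ray(f,(280,210))[0],f["R"],f["fx"])
for n,z in dict(timer=.01,carriage=.082,rack=0,pack=.01).items():
    for r in pinpoint("wrist",n)[:2]:print(n,round(r["p"],2),np.round(r["location"],1),onz(f,r["location"],z))
E
```

```text
t: 2.65
eef_pos: [0.503, 0.2755, 0.3762]
ee_rot: [-3.141, -0.0, 3.02]
force: [-0.0, 0.2, 0.3]
width: 0.0878
2.7 [0.5029 0.2756 0.3763] [-3.1414 -0.0004  3.0204] [ 0.8421  0.1314  0.0432 -0.0002 -1.483  -0.9633] [0.4941 0.2047 0.5337] [[-0.9926  0.1211  0.0002]
 [ 0.117   0.9581  0.2613]
 [ 0.0315  0.2594 -0.9652]] 300.1749364497068
carriage 0.86 [282.1 164.4] [0.4984 0.2562 0.082 ]
carriage 0.51 [281.1 178. ] [0.5023 0.2764 0.082 ]
rack 0.72 [280.3 174.3] [0.5044 0.2826 0.    ]
pack 0.66 [278.1 193. ] [0.5122 0.3139 0.01  ]
```

View pics/w1.png

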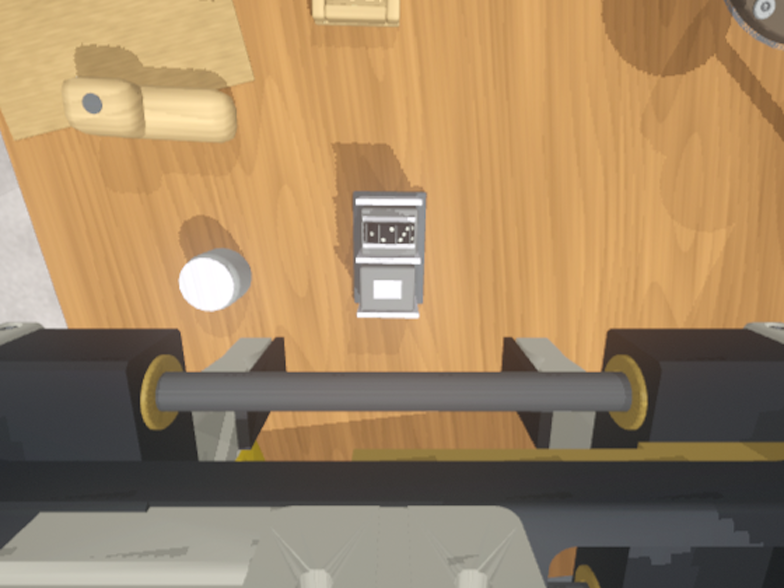

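The wrist view is nearly square to the rack: wheel at (390,233), pack at (388,288). Next I'll fit the rack, tray and bay poses by silhouette.

```bash
cat > fit.py <<'E'
from h import *
from scipy.optimize import minimize
def box(cx,cy,sx,sy,z0,z1): return np.array([[cx+a*sx/2,cy+b*sy/2,z] for a in(-1,1) for b in(-1,1) for z in(z0,z1)])
def sil(f,parts,p,S=4):
    m=np.zeros((420*S,560*S),np.uint8); c,s=np.cos(p[2]),np.sin(p[2]); R=np.array([[c,-s,0],[s,c,0],[0,0,1]])
    for P in parts:
        q=np.array([proj(f,R@v+[p[0],p[1],0]) for v in P])
        cv2.fillConvexPoly(m,cv2.convexHull(np.round((q+.5)*S).astype(np.int32)),1)
    return cv2.resize(m.astype(np.float32),(560,420),interpolation=cv2.INTER_AREA)
def fit(obs,parts,p0):
    cost=lambda p:sum(np.abs(sil(f,parts,p)-m).sum()/m.sum() for f,m in obs)
    best=None
    for dy in(-.1,0,.1):
        s=np.array(p0)+[0,0,dy]; r=minimize(cost,s,method="Nelder-Mead",options=dict(initial_simplex=[s,s+[.01,0,0],s+[0,.01,0],s+[0,0,.08]],xatol=1e-4,fatol=1e-4))
        if best is None or r.fun<best.fun: best=r
    return best.x,best.fun
E
python3 - <<'E'
from fit import *
np.set_printoptions(precision=4,suppress=True)
G=[box(0,0,.09,.142,0,.01)]+[box(0,y,.07,.006,0,.086) for y in(-.062,0,.062)]+[box(0,y,.06,.05,.01,.09) for y in(-.031,.031)]
W=[np.array([[.028*np.cos(a),-.031+y,.082+.028*np.sin(a)] for a in np.arange(0,6.28,.3) for y in(-.01,.01)])]
T=[box(0,0,.094,.084,0,.024)]
B=[box(x,0,.01,.056,0,.086) for x in(-.038,.038)]
allo=[];to=[];bo=[]
for c in("scene","top","wrist"):
    f=grab_frame(c); h=cv2.cvtColor(f["pixels"],cv2.COLOR_RGB2HSV)
    m=np.zeros((420,560),bool)
    for n in("rack","timer","pack","carriage"):
        for r in regions_of(c,n)[:1]:
            print(c,n,round(r["p"],2),r["bbox"]); m|=r["pixels"]
    allo.append((f,m.astype(np.float32)))
    x,e=fit(allo[-1:],G+W,[.505,.285,-.12]); print(c,x,e)
    if c!="wrist":
        u,v=(int(k) for k in proj(f,[.507,-.006,.01])); w=45
        print("tray HSV",h[v,u],h[v-2:v+3:2,u-45],h[v+30,u])
        u,v=(int(k) for k in proj(f,[.555,-.212,.01]))
        print("bay",u,v)
    np.save(c+".npy",m)
x,e=fit(allo,G+W,[.505,.285,-.12]);print("all",x,e)
E
```

```text
scene rack 0.75 [352.4, 208.3, 431.7, 283.6]
scene timer 0.78 [369.0, 212.3, 402.5, 255.3]
scene pack 0.66 [389.5, 222.8, 428.2, 274.9]
scene carriage 0.7 [383.0, 209.0, 394.4, 227.7]
scene [ 0.5115  0.2859 -0.1352] 0.05442601442337036
tray HSV [ 21  88 247] [[ 12 150 138]
 [ 11 143 141]
 [ 12 148 129]] [ 13 144 203]
bay 213 179
top rack 0.55 [115.4, 238.8, 193.0, 294.3]
top timer 0.75 [149.4, 254.8, 181.6, 284.7]
top pack 0.73 [117.8, 245.2, 149.8, 282.3]
top carriage 0.91 [155.9, 254.7, 170.1, 284.1]
top [ 0.5132  0.2868 -0.1392] 0.0807773768901825
tray HSV [ 22  75 243] [[ 13 129 192]
 [ 13 128 188]
 [ 13 125 189]] [ 13 128 209]
bay 402 246
wrist rack 0.84 [253.9, 136.3, 301.5, 229.1]
wrist timer 0.73 [253.9, 144.5, 301.9, 184.4]
wrist pack 0.76 [257.8, 188.3, 296.0, 219.9]
wrist carriage 0.84 [263.2, 161.4, 298.9, 174.9]
wrist [ 0.5101  0.2858 -0.1339] 0.04353101924061775
all [ 0.5117  0.2859 -0.1394] 0.20700696110725403
```

Run:
```python
from fit import *
np.set_printoptions(precision=4,suppress=True)
T=[box(0,0,.094,.084,0,.024)]
B=[box(x,0,.01,.056,.0,.086) for x in(-.038,.038)]+[box(0,y,.066,.004,.008,.02) for y in(-.0305,.0305)]
to=[];out=[]
for c in("scene","top"):
    f=grab_frame(c); h=cv2.cvtColor(f["pixels"],cv2.COLOR_RGB2HSV).astype(int)
    w=np.zeros((420,560),bool); u,v=(int(k) for k in proj(f,[.507,-.006,.01])); w[v-35:v+35,u-38:u+38]=1
    m=(w&(h[...,0]>=17)&(h[...,0]<=28)).astype(np.uint8)
    n,l,st,_=cv2.connectedComponentsWithStats(m); l=(l==1+st[1:,4].argmax()).astype(np.uint8)
    hull=cv2.convexHull(cv2.findContours(l,0,2)[0][0]); print(st[1:,4])
    m=np.zeros((420,560),np.uint8);cv2.fillConvexPoly(m,hull,1); to.append((f,m.astype(np.float32)))
    print("tray",c,*fit(to[-1:],T,[.507,-.006,-.05]))
    u,v=(int(k) for k in proj(f,[.555,-.212,.04])); cr=f["pixels"][v-40:v+40,u-40:u+40].copy()
    # model overlay of bay guess printed later
    out.append(cv2.resize(cr,(400,400),interpolation=cv2.INTER_CUBIC))
    print(c,"crop origin",u-40,v-40)
x,e=fit(to,T,[.507,-.006,-.05]);print("tray",x,e)
cv2.imwrite("pics/bay.png",np.hstack(out)[:,:,::-1])
```

```text
[630   1   1  16   1   5   3]
tray scene [ 0.4997 -0.0065 -0.1173] 0.24912822246551514
scene crop origin 172 129
[1627    3    1    1    2    1    2    1]
tray top [ 0.5111 -0.0078 -0.1452] 0.0275706946849823
top crop origin 366 205
tray [ 0.5108 -0.0075 -0.14  ] 0.2936120629310608
```

View pics/bay.png

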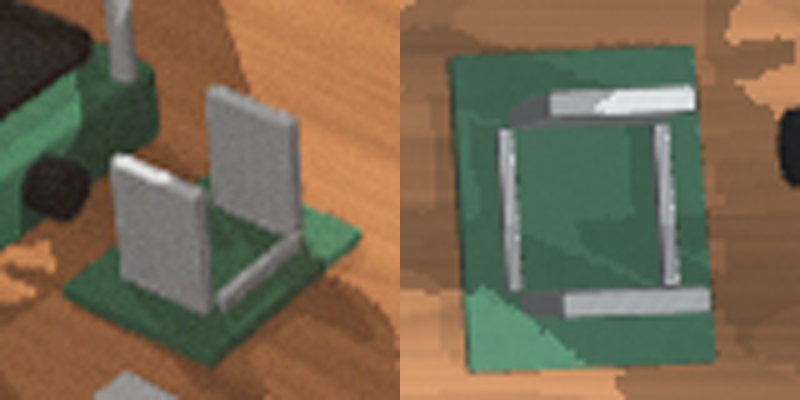

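```bash
python3 -m inch '1 0.4 -2 -8 0 0 -0.9;1 0.4 -2 -14 0 0 -0.9;1 0.4 -2 -20 0 0 -0.9;1 0.4 -2 -24.6 0 0 -0.9;1 0.4 -2 -24.6 0 0 -0.9;1 0.4 -2 -24.6 0 0 -0.9'
python3 - <<'E'
from fit import *
np.set_printoptions(precision=4,suppress=True)
B=[box(x,0,.01,.056,.0,.086) for x in(-.038,.038)]+[box(0,y,.066,.004,.008,.02) for y in(-.0305,.0305)]
o=[]
for c in("scene","top"):
    f=grab_frame(c); h=cv2.cvtColor(f["pixels"],cv2.COLOR_RGB2HSV).astype(int)
    w=np.zeros((420,560),bool); u,v=(int(k) for k in proj(f,[.555,-.212,.03])); w[v-28:v+28,u-27:u+27]=1
    m=(w&(h[...,1]<50)).astype(np.uint8); o.append((f,m.astype(np.float32))); print(c,m.sum(),*fit(o[-1:],B,[.555,-.212,.05]))
print(fit(o,B,[.555,-.212,.05]))
f=grab_frame("wrist"); save(f,"w2.png",s=1.4); s=telemetry.get_state(); print(s["eef_pos"],s["ee_rot"])
for y in (-.031,):
  for X in([.507,.2553,.11],[.507,.2553,.055]): print(proj(f,X)*1.4)
print(proj(f,s["eef_pos"])*1.4)
E
```

```text
t: 4.5
eef_pos: [0.509, 0.2558, 0.1328]
ee_rot: [3.14, 0.002, 3.004]
force: [0.7, 0.2, 1.4]
width: 0.0878
scene 1055 [ 0.5552 -0.2093  0.0432] 0.15373222529888153
top 733 [ 0.556  -0.2108  0.0606] 0.16498976945877075
(array([ 0.5559, -0.2103,  0.047 ]), np.float64(0.34763896465301514))
[0.509  0.2561 0.1334] [3.1381 0.0031 3.0036]
[397.3527 338.113 ]
[396.768  303.7114]
[393.1185 361.5892]
```

View pics/w2.png

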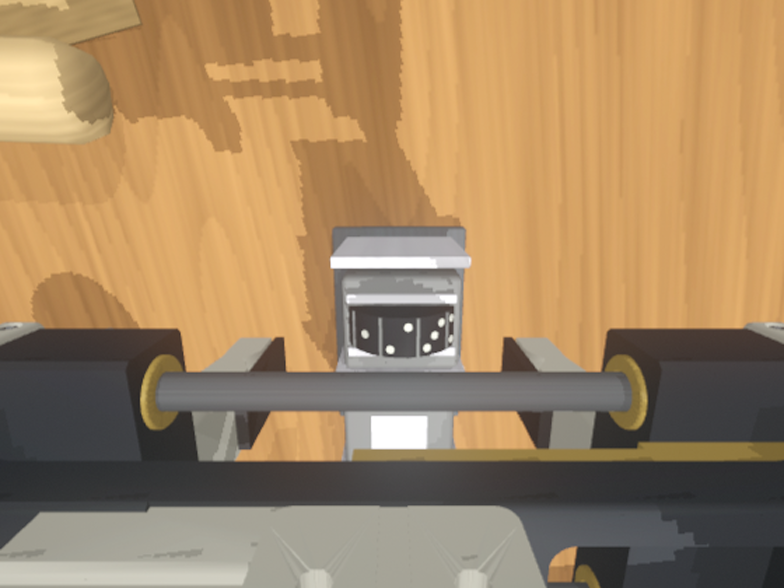

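The uppermost side shows two dots at (400,338), with one dot towards world +x and three towards −x. So timer +x lies along rack +x, and the wheel needs 3 clicks towards +x. The jaws straddle the timer cleanly, so I'll go down and grip.

```bash
python3 -m inch '1 -0.3 0 -3 0 0 0;1 -0.3 0 -6 0 0 0;1 -0.3 0 -7.8 0 0 0;1 -0.3 0 -7.8 0 0 0;0 -0.3 0 -7.8 0 0 0;0 -0.3 0 -7.8 0 0 0;0 -0.3 0 -7.8 0 0 0;0 -0.3 0 -7.8 0 0 0;0 -0.3 0 -7.8 0 0 0;0 -0.3 0 -7.8 0 0 0' 35
```

```text
t: 5.9
eef_pos: [0.506, 0.2563, 0.0561]
ee_rot: [3.138, 0.003, 3.004]
force: [-3.0, 0.5, 5.1]
width: 0.0597
```

```bash
python3 -m inch '0 0 0 3 0 0 0;0 0 0 7 0 0 0;0 0 0 12 0 0 0;0 0 0 17 0 0 0;0 0.2 -6 17 0 0 0;0 0.4 -12 17 0 0 0;0 0.4 -15.6 17 0 0 0;0 0.4 -15.6 17 0 0 0;0 0.4 -15.6 17 0 0 0'
python3 - <<'E'
from fit import *
np.set_printoptions(precision=4,suppress=True)
T=[box(0,0,.094,.084,0,.024)]
f=grab_frame("wrist"); save(f,"w3.png",s=1.4); s=telemetry.get_state(); print(s["eef_pos"],s["ee_rot"],s["force"],s["width"])
h=cv2.cvtColor(f["pixels"],cv2.COLOR_RGB2HSV).astype(int)
w=np.zeros((420,560),bool); u,v=(int(k) for k in proj(f,[.51,-.0075,.01])); w[max(v-70,0):v+70,u-80:u+80]=1; print(u,v)
m=(w&(h[...,0]>=17)&(h[...,0]<=28)).astype(np.uint8)
n,l,st,_=cv2.connectedComponentsWithStats(m); l=(l==1+st[1:,4].argmax()).astype(np.uint8);print(st[1:])
hull=cv2.convexHull(cv2.findContours(l,0,2)[0][0]); m=np.zeros((420,560),np.uint8);cv2.fillConvexPoly(m,hull,1)
print(fit([(f,m.astype(np.float32))],T,[.511,-.0075,-.14]))
f=grab_frame("top")
for c in("top","wrist"):
  f=grab_frame(c)
  r=regions_of(c,"timer")[:1]; print(c,[(q["p"],q["bbox"]) for q in r])
E
```

```text
t: 7.02
eef_pos: [0.5096, 0.1002, 0.2254]
ee_rot: [3.138, 0.002, 3.003]
force: [0.4, 0.3, -6.2]
width: 0.06
[0.5097 0.1006 0.2255] [3.1379 0.0024 3.0038] [ 0.0848  0.8545 -6.3457] 0.05997938363437102
267 96
[[ 234   26    6    6   19]
 [ 258   26    1    1    1]
 [ 265   26   44   21  560]
 [ 277   26    1    1    1]
 [ 310   27    1    1    1]
 [ 227   26  120  140 9883]
 [ 323   26    2    3    4]
 [ 257   28    1    1    1]
 [ 311   29    2    4    4]
 [ 256   30    1    1    1]
 [ 258   31    3    3    5]
 [ 262   30    1    1    1]
 [ 309   30    1    1    1]
 [ 342   30    1    1    1]
 [ 236   32    5   12   22]
 [ 255   36    1    1    1]
 [ 255   39    2    3    4]
 [ 262   41    3    3    5]
 [ 331   40    1    1    1]
 [ 241   42    2    1    2]
 [ 339   43    1    1    1]
 [ 310   45    1    4    4]
 [ 346   53    1    1    1]
 [ 314   55    1    2    2]
 [ 343   56    2    3    3]
 [ 314   59    1    1    1]
 [ 316   60    1    2    2]
 [ 346   68    1    2    2]
 [ 343   70    1    1    1]
 [ 343   72    4    6   10]
 [ 318   83    2    3    3]
 [ 344   82    2    1    
[... 2645 characters left out ...]
8    6    8   18]
 [ 271  159    1    1    1]
 [ 283  158    1    1    1]
 [ 187  160    1    1    1]
 [ 231  161    1    1    1]
 [ 273  160    1    1    1]
 [ 283  160    1    1    1]
 [ 187  163    2    3    4]
 [ 215  163    2    1    2]
 [ 244  163    2    2    4]
 [ 269  162    1    2    2]
 [ 273  162    1    1    1]
 [ 277  163    3    2    4]
 [ 283  163    1    2    2]
 [ 221  164    2    2    2]
 [ 233  165    1    1    1]
 [ 241  165    2    1    2]
 [ 260  165    1    1    1]
 [ 272  165    1    1    1]
 [ 274  165    1    1    1]
 [ 327  165    1    1    1]]
(array([ 0.4767, -0.0214,  0.1099]), np.float64(0.49305206537246704))
top []
wrist [(0.75, [209.6, 195.2, 347.2, 320.6])]
```

View pics/w3.png

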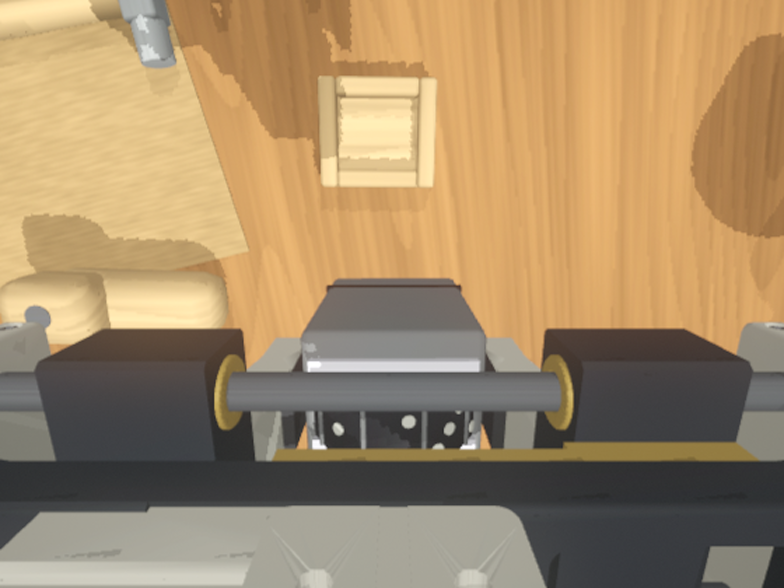

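The tray's rim corners are at about (319,77), (436,78), (434,187) and (322,187). The held timer hangs straight, with its camera-side top edge at row 331 from column 304 to 485.

Run:
```python
from h import *
np.set_printoptions(precision=4,suppress=True)
f=grab_frame("wrist");s=telemetry.get_state();p=s["eef_pos"];print(p,s["ee_rot"])
C=np.array([onz(f,np.array(u)/1.4,.024) for u in((319,77),(436,78),(434,187),(322,187))]);print(C,C.mean(0))
v=C[0]-C[1]+C[3]-C[2];print("yaw",np.arctan2(v[1],v[0]), np.linalg.norm(C[0]-C[1]),np.linalg.norm(C[1]-C[2]))
for u in((306,331),(484,331)): print("top edge rel",onz(f,np.array(u)/1.4,p[2]+.034)-p)
for u in((330,281),(460,281)): print("bottom rel",onz(f,np.array(u)/1.4,p[2]-.046)-p)
# predicted front face corners
a=s["ee_rot"][2]-np.pi; R=np.array([[np.cos(a),-np.sin(a)],[np.sin(a),np.cos(a)]])
for z in(.034,-.046):
  for x in(.03,-.03): print(z,x,proj(f,np.r_[p[:2]+R@[x,-.025],p[2]+z])*1.4)
```

```text
[0.5099 0.1009 0.2259] [3.1378 0.003  3.0047]
[[ 0.5472 -0.0534  0.024 ]
 [ 0.4573 -0.0402  0.024 ]
 [ 0.4679  0.0411  0.024 ]
 [ 0.5598  0.0284  0.024 ]] [ 0.5081 -0.006   0.024 ]
yaw -0.140954515912551 0.09081987205315808 0.08199982815676639
top edge rel [ 0.023  -0.0294  0.034 ]
top edge rel [-0.0319 -0.0219  0.034 ]
bottom rel [ 0.0279 -0.0267 -0.046 ]
bottom rel [-0.0361 -0.018  -0.046 ]
0.034 0.03 [295.9928 334.0672]
0.034 -0.03 [488.2691 334.3015]
-0.046 0.03 [332.4537 276.4101]
-0.046 -0.03 [453.5198 276.5073]
```

```bash
python3 -m inch '0 0 -5 0 0 0 -0.2;0 0 -10 0 0 0 -0.2;0 0 -10.7 -4 0 0 -0.2;0 0 -10.7 -9 0 0 -0.2;0 0 -10.7 -13 0 0 -0.2;0 0 -10.7 -14.4 0 0 -0.2;0 0 -10.7 -14.4 0 0 -0.2;0 0 -10.7 -14.4 0 0 -0.2'
python3 - <<'E'
from h import *
f=grab_frame("wrist");s=telemetry.get_state();p=s["eef_pos"];print(p,s["ee_rot"],s["force"])
save(f,"w4.png",(180,120,380,270),4)
E
```

```text
t: 8.38
eef_pos: [0.5114, -0.0056, 0.0836]
ee_rot: [3.137, 0.006, 3.002]
force: [0.1, 0.4, -6.2]
width: 0.0594
[ 0.51133089 -0.00563175  0.08363098] [3.13661314 0.00592953 3.00175156] [ 0.15663176 -0.43186389 -5.506939  ]
```

View pics/w4.png

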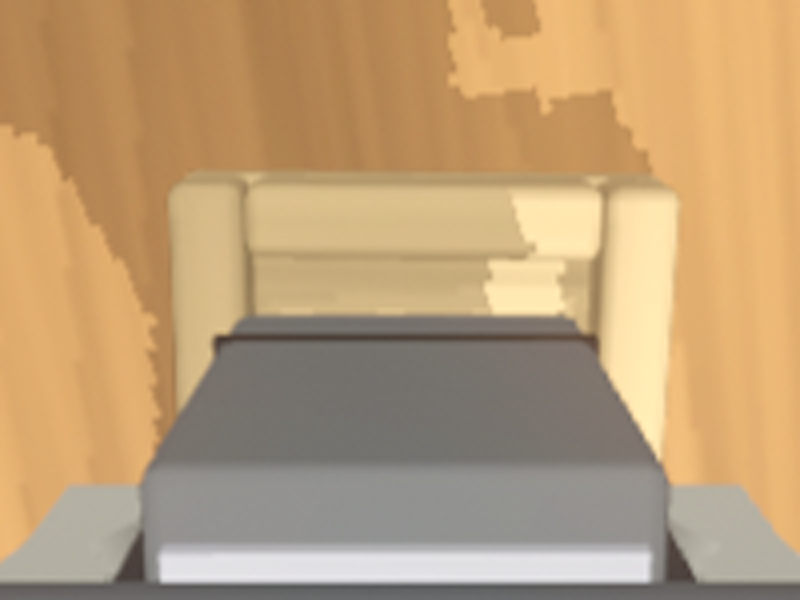

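The held timer's foot (columns 235–577 in the crop) sits left of the tray's pocket (247–602), so it must go about 3 mm towards −x. I'll compute the y offset.

Run:
```python
from h import *
np.set_printoptions(precision=4,suppress=True)
f=grab_frame("wrist");s=telemetry.get_state();p=s["eef_pos"];a=-.141
R=np.array([[np.cos(a),np.sin(a)],[-np.sin(a),np.cos(a)]])
g=lambda u,v,z: R@(onz(f,(u/4+180-.4,v/4+120-.4),z)[:2]-p[:2])
for n,q in dict(trayInL=(247,255,.024),trayInR=(602,255,.024),outL=(172,180,.024),outR=(677,180,.024),footL=(235,317,p[2]-.046),footR=(578,317,p[2]-.046),topL=(145,467,p[2]+.034),topR=(667,467,p[2]+.034)).items(): print(n,g(*q))
```

```text
trayInL [ 0.0293 -0.0323]
trayInR [-0.0356 -0.0324]
outL [ 0.0423 -0.0459]
outR [-0.0484 -0.0461]
footL [ 0.0298 -0.0238]
footR [-0.0298 -0.024 ]
topL [ 0.0282 -0.026 ]
topR [-0.0287 -0.0262]
```

```bash
python3 -m inch '0 -0.37 -0.4 0 -0.2 0.4 0;0 -0.37 -0.4 -0.5 -0.2 0.4 0;0 -0.37 -0.4 -1 -0.2 0.4 0;0 -0.37 -0.4 -1.5 -0.2 0.4 0;0 -0.37 -0.4 -1.8 -0.2 0.4 0;0 -0.37 -0.4 -2.1 -0.2 0.4 0;0 -0.37 -0.4 -2.1 -0.2 0.4 0;0 -0.37 -0.4 -2.1 -0.2 0.4 0'
```

```text
t: 9.48
eef_pos: [0.5075, -0.0097, 0.0626]
ee_rot: [3.141, -0.001, 3.002]
force: [0.5, -0.5, -5.5]
width: 0.0601
```

The foot is inside the rim with no contact force. I'll lower it the rest of the way and release.

```bash
python3 -m inch '0 0 0 -0.3 0 0 0;0 0 0 -0.6 0 0 0;0 0 0 -0.85 0 0 0;0 0 0 -0.85 0 0 0;0 0 0 -0.85 0 0 0'; python3 -m inch '1 0 0 0 0 0 0;1 0 0 0 0 0 0;1 0 0 0 0 0 0;1 0 0 0 0 0 0;1 0 0 0 0 0 0'
```

```text
t: 10.1
eef_pos: [0.5075, -0.0096, 0.0542]
ee_rot: [3.141, -0.001, 3.002]
force: [-1.1, 0.3, -1.5]
width: 0.0601
t: 10.72
eef_pos: [0.5076, -0.0096, 0.0542]
ee_rot: [3.141, -0.0, 3.002]
force: [-0.1, 1.3, -0.2]
width: 0.0873
```

```bash
python3 -m inch '1 0 0 3 0 0 0;1 0 0 7 0 0 0;1 0 0 10.6 0 0 0;0 -0.89 0.13 10.6 0 0 0;0 -0.89 0.13 10.6 0 0 0;0 -0.89 0.13 10.6 0 0 0;0 -0.89 0.13 10.6 0 0 0;0 -0.89 0.13 10.6 0 0 0;0 -0.89 0.13 8 0 0 0;0 -0.89 0.13 6.2 0 0 0;0 -0.89 0.13 5.8 0 0 0;0 -0.89 0.13 5.8 0 0 0' 10
python3 - <<'E'
from h import *
f=grab_frame("wrist");s=telemetry.get_state();print(s["eef_pos"],s["ee_rot"],s["force"],s["width"])
save(f,"w5.png",(180,150,380,300),4)
E
```

```text
t: 12.22
eef_pos: [0.4988, -0.0084, 0.1123]
ee_rot: [3.141, -0.001, 3.002]
force: [-0.3, 0.2, 0.6]
width: 0.0038
[ 0.4990933  -0.00828556  0.11268764] [3.14093225e+00 1.24613825e-04 3.00192800e+00] [-0.43223575 -0.52183088 -0.50065686] 0.0017446388868615366
```

View pics/w5.png

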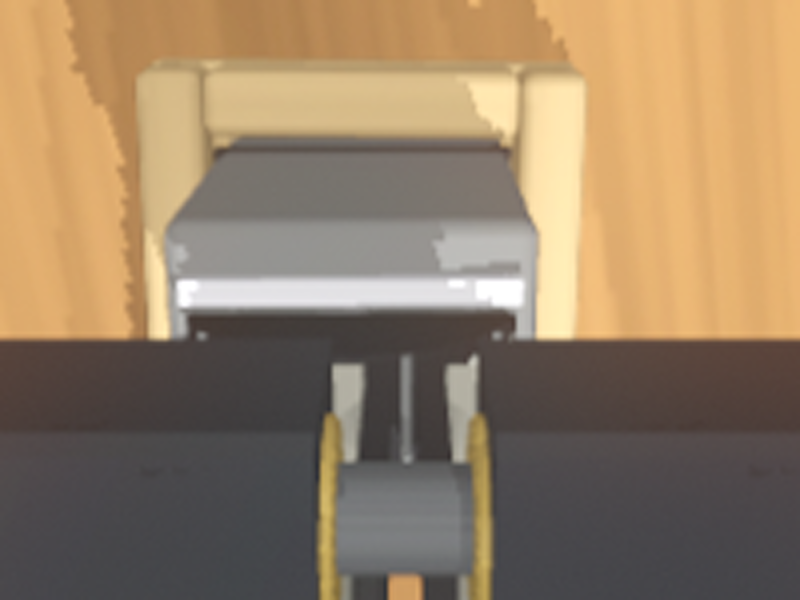

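The timer sits squarely in the pocket (foot at about 215–505, rim inner edges at 205 and 515), and the shut fingers are just above the wheel. Now a gentle press.

```bash
python3 -m inch '0 0 0 -0.3 0 0 0;0 0 0 -0.5 0 0 0;0 0 0 -0.7 0 0 0;0 0 0 -0.7 0 0 0'; python3 -c "
from h import *
for _ in range(4):
  grab_frame('top'); print(telemetry.get_state()['force'],telemetry.get_state()['eef_pos'])"
```

```text
t: 12.78
eef_pos: [0.4994, -0.0082, 0.1059]
ee_rot: [3.141, 0.001, 3.002]
force: [-1.6, 0.3, 2.9]
width: 0.0005
[ 0.20854051 -0.27690151  3.46092821] [ 0.49941125 -0.00818804  0.10598822]
[-1.0695748   0.31102431  3.03442284] [ 0.49937623 -0.00817184  0.10599232]
[-0.10806056  0.16233655  3.58532913] [ 0.49937778 -0.00820315  0.10595136]
[-0.62638133  0.2844025   4.00865725] [ 0.49935976 -0.00822671  0.10592429]
```

```bash
python3 -m inch '0 0 0 -0.2 0 0 0;0 0.3 -0.04 -0.2 0 0 0;0 0.6 -0.08 -0.2 0 0 0;0 0.9 -0.13 -0.2 0 0 0;0 1.2 -0.17 -0.2 0 0 0;0 1.5 -0.21 -0.2 0 0 0;0 1.8 -0.25 -0.2 0 0 0;0 1.8 -0.25 -0.2 0 0 0'; python3 -m inch '0 1.8 -0.25 1.5 0 0 0;0 1 7 4 0 0 0;0 1 7 4 0 0 0;0 1 7 4 0 0 0;0 1 7 4 0 0 0'
python3 - <<'E'
from h import *
f=grab_frame("wrist");s=telemetry.get_state();print(s["eef_pos"],s["force"])
u,v=proj(f,[.5075,-.0097,.108]); print(u,v); u=int(u);v=int(v)
save(f,"w6.png",(u-60,max(v-60,0),u+60,v+50),6)
E
```

```text
t: 13.98
eef_pos: [0.5174, -0.0107, 0.1038]
ee_rot: [3.141, 0.0, 3.002]
force: [-0.8, 0.7, 3.8]
width: 0.0007
t: 14.6
eef_pos: [0.5267, 0.0587, 0.143]
ee_rot: [3.141, -0.001, 3.002]
force: [-0.4, -0.6, -0.2]
width: 0.0008
[0.5268121  0.05851086 0.14305305] [0.12499234 0.2601788  0.06357564]
295.7127898035536 130.25623164178572
```

View pics/w6.png

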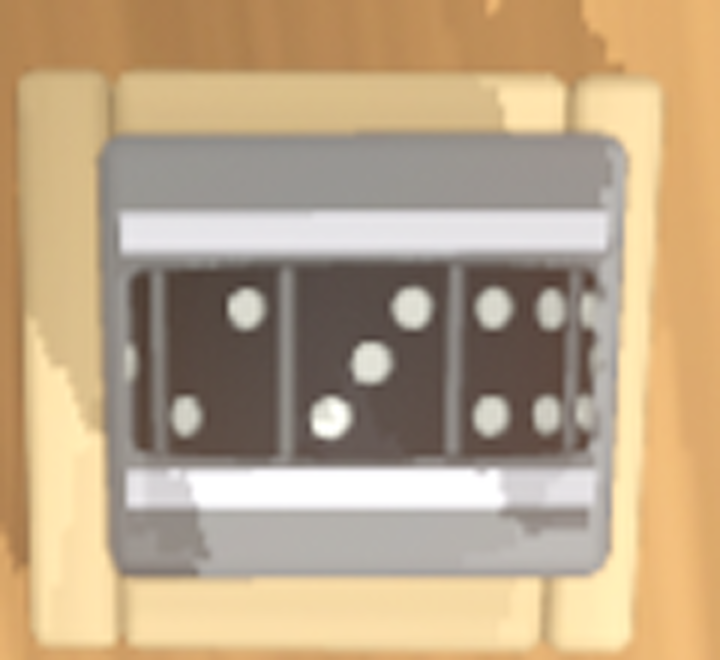

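It went from two to three, centred at (370,360), with four and five following from the −x side. The timer is well seated. Two more identical strokes.

```bash
python3 -m inch '0 -2.76 -6.68 0 0 0 0;0 -2.76 -6.68 -1.5 0 0 0;0 -2.76 -6.68 -3 0 0 0;0 -2.76 -6.68 -3.6 0 0 0;0 -2.76 -6.68 -3.92 0 0 0;0 -2.46 -6.72 -3.92 0 0 0;0 -2.16 -6.76 -3.92 0 0 0;0 -1.86 -6.81 -3.92 0 0 0;0 -1.56 -6.85 -3.92 0 0 0;0 -1.26 -6.89 -3.92 0 0 0;0 -0.96 -6.93 -3.92 0 0 0;0 -0.96 -6.93 -3.92 0 0 0'; python3 -m inch '0 0 0 1.5 0 0 0;0 0 0 2.5 0 0 0;0 -1.8 0.25 2.5 0 0 0;0 -1.8 0.25 2.5 0 0 0;0 -1.8 0.25 2.5 0 0 0'
```

```text
t: 16.15
eef_pos: [0.5173, -0.0108, 0.1037]
ee_rot: [3.141, -0.001, 3.001]
force: [-0.9, -2.1, 4.4]
width: 0.0004
t: 16.77
eef_pos: [0.4991, -0.0081, 0.1288]
ee_rot: [3.141, -0.001, 3.002]
force: [0.7, -0.8, 0.3]
width: 0.0001
```

```bash
python3 -m inch '0 0 0 -1.2 0 0 0;0 0 0 -2 0 0 0;0 0 0 -2.49 0 0 0;0 0.3 -0.04 -2.49 0 0 0;0 0.6 -0.08 -2.49 0 0 0;0 0.9 -0.13 -2.49 0 0 0;0 1.2 -0.17 -2.49 0 0 0;0 1.5 -0.21 -2.49 0 0 0;0 1.8 -0.25 -2.49 0 0 0;0 1.8 -0.25 -2.49 0 0 0'; python3 -m inch '0 0 0 1.5 0 0 0;0 -1 7 4 0 0 0;0 -1 7 4 0 0 0;0 -1 7 4 0 0 0;0 -1 7 4 0 0 0'
python3 - <<'E'
from h import *
f=grab_frame("wrist");s=telemetry.get_state();print(s["eef_pos"],s["force"])
u,v=proj(f,[.5075,-.0097,.108]); u=int(u);v=int(v)
save(f,"w7.png",(u-60,max(v-60,0),u+60,v+50),6); print(u,v)
p=[onz(f,(u-60+a/6-.4,v-60+b/6-.4),.088) for a,b in((103,138),(625,138),(610,573),(113,573))]; print(np.mean(p,0),p)
E
```

```text
t: 18.02
eef_pos: [0.5172, -0.0106, 0.1038]
ee_rot: [3.141, -0.001, 3.002]
force: [-0.1, 0.7, 5.4]
width: 0.0002
t: 18.65
eef_pos: [0.5067, 0.0588, 0.1435]
ee_rot: [-3.141, -0.002, 3.001]
force: [-1.3, -0.4, -0.1]
width: 0.0004
[0.50674535 0.05859068 0.14336663] [-0.29159231 -0.19061257 -0.27845808]
263 134
[ 0.50900371 -0.01002278  0.088     ] [array([ 0.53382704, -0.03790827,  0.088     ]), array([ 0.47640627, -0.02980943,  0.088     ]), array([0.48383201, 0.01792298, 0.088     ]), array([0.54194952, 0.00970361, 0.088     ])]
```

View pics/w7.png

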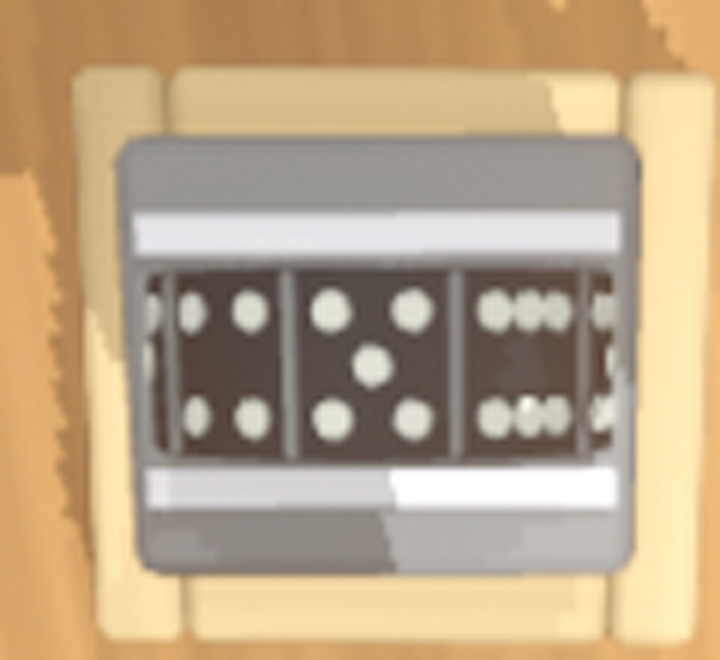

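Five dots are uppermost, centred at (370,365), and the timer is still in the pocket. Now I turn 90° and re-grasp across the narrow width, high enough that the gripper body clears the press.

```bash
python3 -m inch '1 0.08 -3 3 0 0 -10;1 0.08 -6.88 4 0 0 -20;1 0.08 -6.88 4 0 0 -30;1 0.08 -6.88 4 0 0 -40;1 0.08 -6.88 4 0 0 -50;1 0.08 -6.88 4 0 0 -60;1 0.08 -6.88 4 0 0 -70;1 0.08 -6.88 4 0 0 -80;1 0.08 -6.88 4 0 0 -90;1 0.08 -6.88 4 0 0 -90;1 0.08 -6.88 2 0 0 -90;1 0.08 -6.88 2 0 0 -90'
python3 - <<'E'
from h import *
np.set_printoptions(precision=4,suppress=True)
f=grab_frame("wrist");s=telemetry.get_state();p=s["eef_pos"];print(p,s["ee_rot"],s["width"])
r=regions_of("wrist","carriage")
for q in r[:2]: print(q["p"],q["bbox"]); 
for q in pinpoint("wrist","carriage")[:2]: print(q["p"],onz(f,q["location"],.08))
save(f,"w8.png")
E
```

```text
t: 20.2
eef_pos: [0.5064, -0.0109, 0.162]
ee_rot: [-3.138, -0.001, 1.433]
force: [0.7, -0.0, -0.2]
width: 0.0873
[ 0.5071 -0.0108  0.1629] [-3.1398 -0.001   1.4323] 0.08762395510801639
0.63 [270.9, 188.1, 300.0, 250.3]
0.93 [ 0.51   -0.0085  0.08  ]
```

```bash
python3 -m inch '1 0 0.07 -4 0 0 -0.1;1 0 0.07 -8 0 0 -0.1;1 0 0.07 -9.6 0 0 -0.1;1 0 0.07 -9.6 0 0 -0.1;1 0 0.07 -9.6 0 0 -0.1' 40; python3 -m inch '0 0 0 0 0 0 0;0 0 0 0 0 0 0;0 0 0 0 0 0 0;0 0 0 0 0 0 0;0 0 0 0 0 0 0;0 0 0 0 0 0 0' 40
```

```text
t: 20.98
eef_pos: [0.5087, -0.0095, 0.069]
ee_rot: [3.14, -0.002, 1.431]
force: [0.4, -0.2, 0.6]
width: 0.0877
t: 21.72
eef_pos: [0.5089, -0.0093, 0.0691]
ee_rot: [3.14, -0.003, 1.431]
force: [-0.6, 1.6, 1.9]
width: 0.0495
```

```bash
python3 -m inch '0 0 0 2 0 0 0;0 0 0 5 0 0 0;0 0 0 10 0 0 0;0 0 0 13 0 0 0;0 3 -4.6 13 0 0 3;0 6 -9.2 13 0 0 6;0 9 -14 13 0 0 9;0 12 -18 13 0 0 10.7;0 13 -20 13 0 0 10.7;0 13 -20 13 0 0 10.7;0 13 -20 13 0 0 10.7'
python3 - <<'E'
from h import *
np.set_printoptions(precision=4,suppress=True)
f=grab_frame("wrist");s=telemetry.get_state();p=s["eef_pos"];print(p,s["ee_rot"],s["width"],s["force"])
print(pinpoint("wrist","bay_floor")[:2], proj(f,[.556,-.2103,.01]))
B=[(x*sx,y) for sx in(-1,1) for x in(.033,.043) for y in(-.028,.028)]
c,sn=np.cos(.047),np.sin(.047)
for z in(.086,):print([np.round(proj(f,[.556+c*x-sn*y,-.2103+sn*x+c*y,z])).tolist() for x,y in B])
save(f,"w8.png",None,1.4)
E
```

```text
t: 23.1
eef_pos: [0.6379, -0.2087, 0.1981]
ee_rot: [-3.141, -0.003, 1.617]
force: [0.4, -0.1, -6.4]
width: 0.0496
[ 0.6381 -0.2084  0.1986] [ 3.1409 -0.0031  1.6178] 0.04957170714650668 [-0.3572  0.2129 -4.5767]
[{'location': [282.7, 120.3], 'p': 0.97}] [283.0196 118.1558]
[[250.0, 73.0], [318.0, 73.0], [250.0, 60.0], [318.0, 60.0], [252.0, 154.0], [316.0, 154.0], [253.0, 165.0], [315.0, 165.0]]
```

View pics/w8.png

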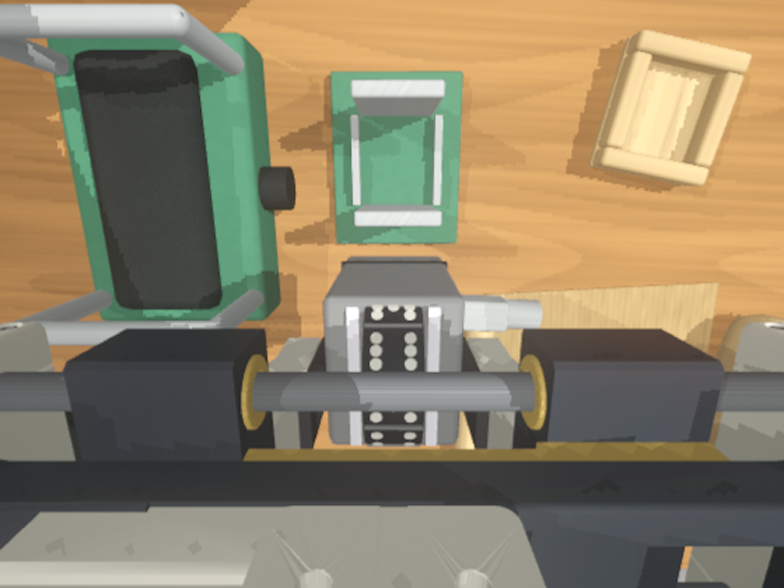

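The bay is square to the image: cheek tops at rows 80–97 and 209–226, lips at columns 355 and 437. The held timer still shows five. I'll measure the edges numerically.

```bash
cat > m.py <<'E'
from h import *
np.set_printoptions(precision=4,suppress=True,linewidth=200)
f=grab_frame("wrist");s=telemetry.get_state();p=s["eef_pos"];print(p,s["ee_rot"],s["force"])
def edges(prof,o):
    g=np.diff(prof.astype(float)); out=[]
    for i in range(1,len(g)-1):
        if abs(g[i])>10 and abs(g[i])>=abs(g[i-1]) and abs(g[i])>abs(g[i+1]):
            a,b,c=abs(g[i-1]),abs(g[i]),abs(g[i+1]); out.append((round(o+i+.5+.5*(a-c)/(a-2*b+c),1),int(g[i])))
    return out
P=f["pixels"].astype(float); S=cv2.cvtColor(f["pixels"],cv2.COLOR_RGB2HSV)[...,1].astype(float); V=P.max(2)
E
python3 - <<'E'
from m import *
print("rows sat",edges(np.median(S[45:205,265:300],1),45))
print("rows val",edges(np.median(V[45:225,265:300],1),45))
print("far cheek cols sat",edges(np.median(S[59:67,235:335],0),235))
print("near cheek cols sat",edges(np.median(S[152:158,235:335],0),235))
print("lip cols sat",edges(np.median(S[100:135,235:335],0),235))
print("timer foot cols val",edges(np.median(V[189:195,220:340],0),220))
print("timer mid cols",edges(np.median(V[215:225,215:345],0),215))
a=s["ee_rot"][2]-np.pi/2
print("yaw",a)
E
```

```text
[ 0.6385 -0.2083  0.1993] [ 3.1396 -0.0028  1.6184] [ 0.4255  0.2506 -5.7269]
rows sat [(np.float64(49.6), -61), (np.float64(55.5), -66), (np.float64(82.2), 40), (np.float64(144.8), -46), (np.float64(160.6), 48), (np.float64(173.5), 34), (np.float64(183.1), -51), (np.float64(187.4), -11)]
rows val [(np.float64(49.5), -46), (np.float64(55.7), 39), (np.float64(68.3), -38), (np.float64(91.7), 14), (np.float64(144.8), -11), (np.float64(149.7), 42), (np.float64(160.1), -40), (np.float64(162.3), 15), (np.float64(171.6), -14), (np.float64(173.6), 39), (np.float64(182.6), -52), (np.float64(185.7), -22), (np.float64(187.4), 25), (np.float64(211.9), 17), (np.float64(217.3), 19), (np.float64(221.2), -45)]
far cheek cols sat [(np.float64(249.6), -68), (np.float64(317.4), 53), (np.float64(329.7), 32)]
near cheek cols sat [(np.float64(238.6), -49), (np.float64(252.3), -43), (np.float64(314.9), 38), (np.float64(326.5), 49)]
lip cols sat [(np.float64(237.6), -63), (np.float64(250.5), -78), (np.float64(256.8), 48), (np.float64(308.5), -55), (np.float64(315.4), 57), (np.float64(327.7), 27)]
timer foot cols val [(np.float64(233.6), 12), (np.float64(243.3), -66), (np.float64(319.3), 48)]
timer mid cols [(np.float64(230.1), -34), (np.float64(246.6), 50), (np.float64(255.5), -32), (np.float64(260.4), -46), (np.float64(264.6), 79), (np.float64(266.0), 21), (np.float64(273.4), -73), (np.float64(276.5), 81), (np.float64(284.8), -49), (np.float64(287.9), 51), (np.float64(290.1), 18), (np.float64(296.4), -60), (np.float64(301.1), 38), (np.float64(305.6), 50), (np.float64(314.5), -30), (np.float64(331.5), 42)]
yaw 0.047620865847652016
```

Run:
```python
from m import *
a=.0476; R=np.array([[np.cos(a),np.sin(a)],[-np.sin(a),np.cos(a)]])
g=lambda u,v,z: R@(onz(f,(u,v),z)[:2]-p[:2])
u0=283
for n,q in dict(farOut=(u0,55.7,.086),farIn=(u0,68.3,.086),nearIn=(u0,149.7,.086),nearOut=(u0,160.1,.086),farL=(249.6,62,.086),farR=(317.4,62,.086),nearL=(252.3,155,.086),nearR=(314.9,155,.086),lipL=(256.8,117,.02),lipR=(308.5,117,.02),lipLo=(250.5,117,.02),lipRo=(315.4,117,.02),
 foot=(u0,182.9,p[2]-.061),footL=(243.3,192,p[2]-.055),footR=(319.3,192,p[2]-.055),topF=(u0,211.9,p[2]+.019),topL=(230.1,220,p[2]+.019),topR=(331.5,220,p[2]+.019)).items(): print(n,g(*q))
```

```text
[ 0.6386 -0.2084  0.1995] [ 3.1393 -0.0027  1.6184] [-0.0033 -0.1446 -5.097 ]
farOut [-0.1282  0.0012]
farIn [-0.1187  0.0012]
nearIn [-0.0525  0.0013]
nearOut [-0.0434  0.0013]
farL [-0.1235 -0.0263]
farR [-0.1235  0.0295]
nearL [-0.0479 -0.026 ]
nearR [-0.0479  0.0297]
lipL [-0.0825 -0.0261]
lipR [-0.0825  0.0294]
lipLo [-0.0825 -0.0328]
lipRo [-0.0825  0.0368]
foot [-0.0321  0.0007]
footL [-0.0265 -0.0279]
footR [-0.0265  0.0269]
topF [-0.0323 -0.0002]
topL [-0.0282 -0.0256]
topR [-0.0282  0.0232]
```

```bash
python3 -m inch '0 -4 -0.1 0 0 0 0;0 -8.37 -0.14 0 0 0 0;0 -8.37 -0.14 0 0 0 0;0 -8.37 -0.14 -3 0 0 0;0 -8.37 -0.14 -4 0 0 0;0 -8.37 -0.14 -4 0 0 0;0 -8.37 -0.14 -4 0 0 0'
python3 - <<'E'
from m import *
a=.0476; R=np.array([[np.cos(a),np.sin(a)],[-np.sin(a),np.cos(a)]])
d=R.T@[-.0857+.002,.0026]; print("target",np.array([.6386,-.2084])+d)
print("rows val",edges(np.median(V[20:225,270:296],1),20))
print("rows sat",edges(np.median(S[20:225,270:296],1),20))
E
```

```text
t: 24.18
eef_pos: [0.5558, -0.2099, 0.1604]
ee_rot: [3.138, -0.002, 1.619]
force: [-0.1, 0.7, -4.9]
width: 0.0496
[ 0.5558 -0.2099  0.1604] [ 3.1379 -0.0022  1.6188] [-0.2257  0.5842 -6.7129]
target [ 0.5549 -0.2098]
rows val [(np.float64(130.5), -45), (np.float64(153.4), -12), (np.float64(161.4), 32), (np.float64(172.8), -29), (np.float64(182.5), -23), (np.float64(185.9), -20), (np.float64(187.4), 24), (np.float64(211.7), 18), (np.float64(217.3), 19), (np.float64(221.5), -60)]
rows sat [(np.float64(130.5), -54), (np.float64(153.4), -40), (np.float64(173.9), 40), (np.float64(182.6), -42)]
```

Run:
```python
from m import *
a=.0476; R=np.array([[np.cos(a),np.sin(a)],[-np.sin(a),np.cos(a)]])
g=lambda u,v,z: R@(onz(f,(u,v),z)[:2]-p[:2])
for n,q in dict(out=(283,161.4,.086),inn=(283,173.3,.086),foot=(283,182.6,p[2]-.061)).items(): print(n,g(*q))
print("cheek cols sat",edges(np.median(S[163:171,220:345],0),220),"val",edges(np.median(V[163:171,220:345],0),220))
print("foot cols",edges(np.median(V[190:194,220:345],0),220))
```

```text
[ 0.5556 -0.2099  0.1603] [ 3.138  -0.0023  1.6187] [-1.0224  0.1108 -7.0159]
out [-0.0459  0.0007]
inn [-0.0368  0.0007]
foot [-0.0319  0.0006]
cheek cols sat [(np.float64(232.3), -42), (np.float64(244.6), -48), (np.float64(317.3), 48), (np.float64(329.5), 50)] val [(np.float64(231.6), -24), (np.float64(245.5), 47), (np.float64(316.7), -36), (np.float64(329.5), 36)]
foot cols [(np.float64(225.5), 10), (np.float64(228.7), -25), (np.float64(232.5), -27), (np.float64(234.5), 18), (np.float64(240.7), -21), (np.float64(242.5), -17), (np.float64(319.3), 24), (np.float64(328.5), 36)]
```

```bash
python3 -m inch '0 -0.13 0 0 -0.15 0.2 0;0 -0.13 0 -0.5 -0.15 0.2 0;0 -0.13 0 -1 -0.15 0.2 0;0 -0.13 0 -1.4 -0.15 0.2 0;0 -0.13 0 -1.8 -0.15 0.2 0;0 -0.13 0 -2.2 -0.15 0.2 0;0 -0.13 0 -2.6 -0.15 0.2 0;0 -0.13 0 -2.6 -0.15 0.2 0'
```

```text
t: 25.28
eef_pos: [0.5541, -0.2098, 0.1339]
ee_rot: [-3.141, 0.0, 1.619]
force: [-0.4, -0.0, -6.1]
width: 0.0497
```

Underside is between the cheeks with no contact. I'll continue down to just above the lips, then to the floor.

```bash
python3 -m inch '0 0 0 -1 0 0 0;0 0 0 -2 0 0 0;0 0 0 -3 0 0 0;0 0 0 -4 0 0 0;0 0 0 -4.7 0 0 0;0 0 0 -5.3 0 0 0;0 0 0 -5.5 0 0 0;0 0 0 -5.5 0 0 0'; python3 -m inch '0 0 0 -0.3 0 0 0;0 0 0 -0.6 0 0 0;0 0 0 -0.72 0 0 0;0 0 0 -0.72 0 0 0;0 0 0 -0.72 0 0 0'
```

```text
t: 26.28
eef_pos: [0.5542, -0.2099, 0.079]
ee_rot: [-3.141, 0.0, 1.619]
force: [0.6, 0.2, -5.3]
width: 0.0499
t: 26.9
eef_pos: [0.5543, -0.2099, 0.0719]
ee_rot: [-3.141, 0.0, 1.619]
force: [0.3, 0.6, -6.3]
width: 0.0495
```

```bash
python3 -m inch '0 0 0 -0.06 0 0 0;0 0 0 -0.12 0 0 0;0 0 0 -0.12 0 0 0;0 0 0 -0.12 0 0 0'; python3 -m inch '0.75 0 0 0 0 0 0;0.75 0 0 0 0 0 0;0.75 0 0 0 0 0 0;0.75 0 0 0 0 0 0'
```

```text
t: 27.4
eef_pos: [0.5544, -0.2099, 0.0713]
ee_rot: [-3.142, 0.0, 1.619]
force: [-3.8, 3.0, 5.5]
width: 0.0496
t: 27.9
eef_pos: [0.5545, -0.21, 0.0712]
ee_rot: [3.142, 0.0, 1.619]
force: [-0.3, 0.6, -0.3]
width: 0.0659
```

Floor contact felt at TCP z 0.071, as expected, and the timer is released. I'll retreat straight up and back, then check.

```bash
python3 -m inch '0.75 0 0 1 0 0 0;0.75 0 0 3 0 0 0;0.75 0 0 6 0 0 0;0.75 0 0 10 0 0 0;0.75 0 0 14 0 0 0;0.75 4 0 14 0 0 0;0.75 7 0 14 0 0 0;0.75 7 0 14 0 0 0;0.75 7 0 14 0 0 0'
python3 - <<'E'
from m import *
import json
for c,n,z in(("wrist","carriage",.082),("wrist","timer",.01),("wrist","bay_floor",.01)):
    for r in pinpoint(c,n)[:1]: print(c,n,round(r["p"],2),onz(f,r["location"],z))
u,v=proj(f,[.5525,-.210,.11]); print(u,v); u,v=int(u),int(v)
up=cv2.resize(f["pixels"][max(v-50,0):v+50,u-50:u+50],None,fx=4,fy=4,interpolation=cv2.INTER_CUBIC)
cv2.imwrite("pics/w9.png",up[:,:,::-1])
hs=cv2.cvtColor(up,cv2.COLOR_RGB2HSV); m=((hs[...,2]>165)&(hs[...,1]<50)).astype(np.uint8)
n,l,st,ce=cv2.connectedComponentsWithStats(m)
for i in range(1,n):
    if 40<st[i,4]<3000: print((ce[i]/4+[u-50,max(v-50,0)]).round(1),st[i,2:])
f2=grab_frame("scene")
for c in("scene","top"):
    g=grab_frame(c)
    for n in("timer","carriage","pack","last","tin","hammer"):
        for r in pinpoint(c,n)[:1]: print(c,n,round(r["p"],2),onz(g,r["location"],{"timer":.01,"carriage":.082,"pack":.01}.get(n,0)))
E
```

```text
t: 29.02
eef_pos: [0.624, -0.2099, 0.2113]
ee_rot: [-3.141, 0.0, 1.619]
force: [-0.5, -0.3, 0.4]
width: 0.0656
[ 0.6238 -0.21    0.2115] [-3.1414  0.0003  1.6188] [-0.6083 -0.5301  0.3005]
wrist carriage 0.65 [ 0.5546 -0.2103  0.082 ]
wrist timer 0.56 [ 0.5516 -0.2131  0.01  ]
wrist bay_floor 0.44 [ 0.5544 -0.2057  0.01  ]
286.14321711256457 127.6303869458176
[279.3 107. ] [ 21  50 846]
[292.4 107.1] [ 21  50 857]
[286.1 115.9] [ 83   2 156]
[279.2 121.7] [ 21  23 381]
[292.5 121.8] [ 21  23 364]
[285.9 127. ] [ 21  22 362]
[279.2 132.2] [ 19  22 332]
[292.3 132.2] [ 20  22 345]
[279.2 142.7] [ 19  18 269]
[292.1 142.7] [ 19  19 288]
[262.5 153.7] [ 19  47 731]
[279.2 150.3] [ 17  15 195]
[291.7 150.4] [ 16  14 173]
scene timer 0.76 [ 0.5482 -0.2019  0.01  ]
scene carriage 0.69 [ 0.5398 -0.2131  0.082 ]
scene pack 0.67 [0.5144 0.3178 0.01  ]
scene last 0.8 [0.7384 0.0992 0.    ]
scene tin 0.58 [0.7325 0.2966 0.    ]
scene hammer 0.92 [ 0.7969 -0.1318 -0.    ]
top timer 0.64 [ 0.5519 -0.2108  0.01  ]
top carriage 0.76 [ 0.5584 -0.2106  0.082 ]
top pack 0.63 [0.5223 0.3175 0.01  ]
top last 0.89 [0.7417 0.0996 0.    ]
top tin 0.77 [0.7244 0.2935 0.    ]
```

```bash
python3 -c "
from station import arm
print(arm.job_done())"
```

```text
the job is handed in; nothing more can be done
None
```

The timer is standing in the press bay with five dots uppermost, released, and the job is handed in. It took about 29 s of the 72 s; no verdict was reported.

**What I did**
- I lifted the timer from the rack across its 60 mm side and stood it in the tray. The tray stroke pictures show it seated inside the rim.
- I rolled the thumbwheel from two to five in three 18 mm strokes, pressing 3.5 to 5.5 N by the wrist-force readings.
- I re-gripped it across its 50 mm width and lowered it between the cheeks until the floor took its weight. I felt that at the tool height expected for a seated timer. Then I released it and backed away upward.

**Last checks**
- **Five showing:** the wrist image's dot pattern was two, one, two, with its centre at row 127.0. The wheel's top should be at row 127.6.
- **Position:** I lowered the timer with both cheek gaps measured and met no contact on the way. I did not re-measure its final position as finely. The networks' estimates of bay and timer centres after release scatter by several millimetres, and the scene camera's carriage reading is about 15 mm off in x; I trusted the edge measurements instead.
- **Contact:** the tool's force reading was about zero after release, and the gripper is well clear.
- **Bystanders:** the last and tin came out within about 3 mm of where they started in both cameras, and so did the hammer in the scene view (the top camera missed it at the end). The pack differs by about 4 mm in the top view and 10 mm in the scene view. I took that as network noise, and the arm did not touch the pack on purpose.

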